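# Lock the last cover fastener

### The arm

A 7-joint arm with a two-finger parallel gripper is mounted at the origin on a cart in front of the work surface, level with it; the furniture and walls round the work are solid. World frame = base frame: x ahead of the robot, y to its left, z up, the work surface at z = 0. Lengths are in m, angles in rad, forces in N, time in s.
With the tool pointing down it reaches from about 0.4 to 0.85 m from the base axis. Payload 6.9 kg.
Tool frame: the origin (TCP) lies midway between the tips of the shut fingers; the grasp point (between the pads) lies 19 mm behind it; x points along the fingers, z is the direction in which the jaws open and shut, and the axes are right-handed (so a half turn about x gives the same grasp; the last joint's range is limited). The gripper opens to 85 mm and grips with 20 to 120 N. Pads are 22 mm wide; open, the fingers measure 114 mm over their backs; the gripper's body (76 mm by 85 mm) begins 54 mm behind the grasp point. The pads swing forward as they close: fully open they stand 13 mm farther back than shut.
Start: joints at [1.252, 0.507, -0.238, 1.5, 0.126, 1.149, -0.155], TCP at [0.258, -0.569, 0.231] pointing down, gripper open.
Joint ranges: [-3.08, 3.08], [-0.24, 2.05], [-1.43, 1.35], [0, 2.5], [-1.52, 4.66], [0.17, 1.96], [-2.89, 2.89]. Speed limits (rad/s): [2.39, 2.39, 3.14, 3.14, 3.14, 3.14, 3.14].

### API

Orientations are given as a 3x3 rotation matrix whose columns are the frame's x, y, z axes.
In Python, from bench import env gives the robot as it stands. The module is installed in compiled form; this text tells all that it offers. Calls block until the motion is done:
- env.move_pose(position, orientation): joint-space move of the TCP to a pose.
- env.move_l(position, orientation=None, velocity=0.15, until_force=None): straight line of the TCP; orientation=None keeps the orientation; velocity is the mean speed in m/s. With until_force (N) it stops when the force on the tool has changed by that much, and returns True; else False.
- env.set_joints(angles): joint-space move.
- env.move_gripper(opening, newtons=None): opening from 0.0 (shut) to 1.0 (fully open); newtons is the grip in N (None keeps the last); returns when the fingers have stopped.
- env.hold(seconds).
- env.solve_ik(position, orientation): joint angles nearest the present ones, or None.
- env.read_state(): the state.
- env.capture(name): name is "side" or "top"; returns a dict with "frame" (384x512x3 uint8, red, green, blue), "fx", "fy", "cx", "cy" (pixels), "world_from_camera" (4x4, takes a point from camera to world coordinates). Camera axes: x right, y up, looking along -z (the intrinsics and any distortion apply to the point x, -y, -z); pixel columns grow to the right and rows downward; lengths in m; the calibration is good to about 2 mm. A picture is of the moment at which its call begins. There is no depth.
A pose or a line that the arm cannot do raises env.IKError and nothing moves.
- env.close_job(): hands the job in, once; it reports no verdict.
The state is a dict: "time_s": time; "joints": joint angles; "qd": joint speeds; "effort": joint torques, N m; "tool_pos": TCP position; "tcp_rot": TCP orientation; "ft_force": force on the tool from outside, world axes, zero at the start; "wrist_torque": the same for the moment, N m; "width": opening from 0.0 (shut) to 1.0 (fully open).
Only numpy, scipy, OpenCV 4.12 (cv2) and the standard library are available. Lean on these libraries where they do the work, as an engineer would, in place of code of your own. Each camera call takes 0.05 s, during which the arm holds its last target. There are 200 camera calls.

### The job

The access cover of the control unit is held by four quarter-turn fasteners with wing heads; three are locked, one still stands proud with its wing turned across to the others. Push that one in against its spring, turn it clockwise (seen from above) about a quarter turn until it locks, and let go, so that it stays down level with the others.

Things in the scene. Friction and masses are not known exactly. Their poses are not given: they have to be found in the camera images.
- wing (a point): centre of the open fastener's wing (at any corner of the cover), 11 mm above its cap and on the turning axis; moves with it. Wing: upright grey bar, 40 mm long (x), 12 mm thick (y, grip across it from above), 23 mm high (top 12 mm above this point; z up), on a black cap 44 mm across on which fingertips may press. Cap top is 18.5 mm above the cover when open, 12 mm when locked like the others
- stud_push (a joint): how far the open fastener is pushed in, m: 0 standing proud, 0.012 fully in (stop). Its spring pushes up with 3 N at 0 and 9 N at 0.012. It can turn only while deeper than about 0.010; locked, it has sprung back to about 0.006
- stud_turn (a joint): clockwise turn (from above) of the open fastener, rad: 0 open, 1.48 at its stop; light friction of 0.03 N m. Let go beyond about 1.3, it springs up 3.5 mm into its locking notch and can no longer turn back
- unit: the control unit, fixed: a grey box 200 x 250 mm (its x, y), 60 mm high to the top of its aluminium cover; origin at the centre of its underside. Four fasteners on the cover at x = +-60, y = +-80 mm; the locked ones' wings lie about along y, the open one's about along x (within 0.2 rad). A screwdriver, 17 mm thick, lies loose along x on the middle of the cover

How it is judged:
By the outcome, as a careful person would: the job done as asked, in the order asked, and still so for the second after the job is handed in, with the robot touching nothing.
It also fails if it takes over 32 s, if anything falls off the work surface, if the arm or the gripper's body presses on something with over 40 N, if the wrist force passes 120 N, or if a joint passes its speed limit or range.

## Working session

There is one attempt and no reset: what is moved stays moved. The work goes in short steps, each a Python script; the robot and the scene stay as the last script left them, time stands still between calls to the robot, and variables do not carry over. Pictures are saved under pics/ and viewed, about 8 in all and at most 12, crops included, and the job is handed in when it is done.

```bash
mkdir -p pics
python3 - <<'E'
from bench import env
import cv2,numpy as np
for n in("top","side"):
    c=env.capture(n); cv2.imwrite(f"pics/{n}0.png",c["frame"][:,:,::-1])
    print(n,{k:v for k,v in c.items() if k!="frame"})
s=env.read_state();print(s["time_s"],s["tool_pos"],s["tcp_rot"])
E
```

```text
top {'fx': 468.70264467617244, 'fy': 468.70264467617244, 'cx': 267.3991649271349, 'cy': 191.43230928433303, 'world_from_camera': array([[-2.08307514e-02,  9.93784444e-01, -1.09355196e-01,
         4.60509338e-01],
       [-9.99783010e-01, -2.07181649e-02,  2.16579833e-03,
        -9.26044002e-03],
       [-1.13302294e-04,  1.09376582e-01,  9.94000378e-01,
         9.32845695e-01],
       [ 0.00000000e+00,  0.00000000e+00,  0.00000000e+00,
         1.00000000e+00]])}
side {'fx': 414.7233983194624, 'fy': 414.7233983194624, 'cx': 256.8378393423597, 'cy': 191.31235269365706, 'world_from_camera': array([[-0.83065233,  0.18620396, -0.52473307,  0.10271396],
       [-0.5567104 , -0.29382756,  0.77700637,  0.65575602],
       [-0.00949938,  0.93754651,  0.34773023,  0.39025083],
       [ 0.        ,  0.        ,  0.        ,  1.        ]])}
0.1 [ 0.25734215 -0.56907167  0.23051852] [[-6.52296247e-04  9.11127992e-01  4.12122988e-01]
 [ 1.46065858e-03  4.12123505e-01 -9.11126821e-01]
 [-9.99998720e-01  7.64637258e-06 -1.59967353e-03]]
```

View pics/top0.png

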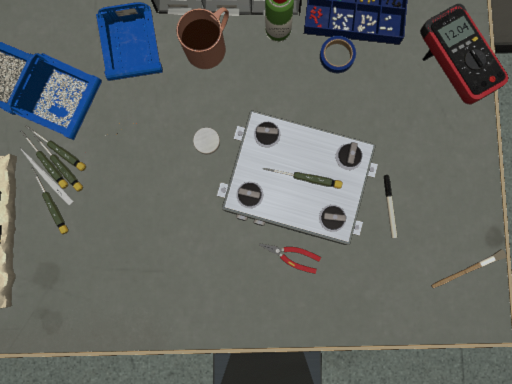

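View pics/side0.png

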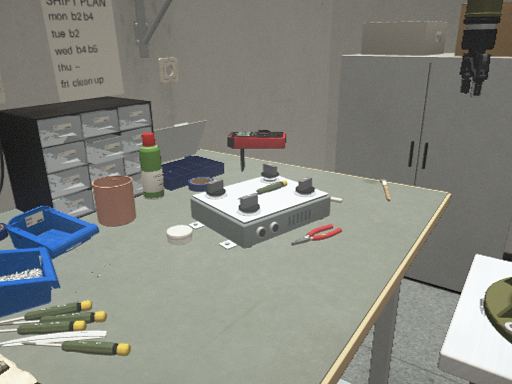

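```bash
cat > h.py <<'E'
import numpy as np
def ray(c,u,v):
    T=c["world_from_camera"]; d=T[:3,:3]@np.array([(u-c["cx"])/c["fx"],-(v-c["cy"])/c["fy"],-1.]); return T[:3,3],d
def atz(c,u,v,z):
    o,d=ray(c,u,v); return o+d*(z-o[2])/d[2]
def proj(c,p):
    T=c["world_from_camera"]; q=T[:3,:3].T@(np.asarray(p)-T[:3,3]); return c["cx"]+c["fx"]*q[0]/-q[2], c["cy"]-c["fy"]*q[1]/-q[2]
E
python3 - <<'E'
from bench import env
import cv2,numpy as np
from h import *
t=env.capture("top")
for n,uv,z in [("FL",(267,134),.072),("BR open",(350,155),.08),("NL",(249,194),.072),("NR",(333,217),.072)]: print(n,atz(t,*uv,z).round(4))
s=env.capture("side")
a=cv2.resize(t["frame"][105:245,215:385],None,fx=4.7,fy=4.2,interpolation=cv2.INTER_CUBIC)
a=cv2.resize(t["frame"][130:180,320:380],None,fx=10,fy=10,interpolation=cv2.INTER_CUBIC)
b=cv2.resize(s["frame"][155:215,200:330],None,fx=6,fy=6,interpolation=cv2.INTER_CUBIC)[:, :800]
cv2.imwrite("pics/tc.png",a[:,:,::-1]);cv2.imwrite("pics/sc.png",b[:,:,::-1])
E
```

```text
FL [ 0.6634 -0.0126  0.072 ]
BR open [ 0.6188 -0.165   0.08  ]
NL [0.5512 0.0229 0.072 ]
NR [ 0.5055 -0.1306  0.072 ]
```

View pics/tc.png

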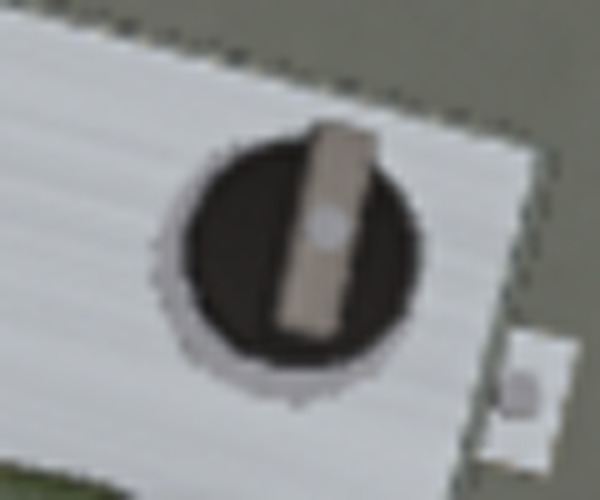

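View pics/sc.png

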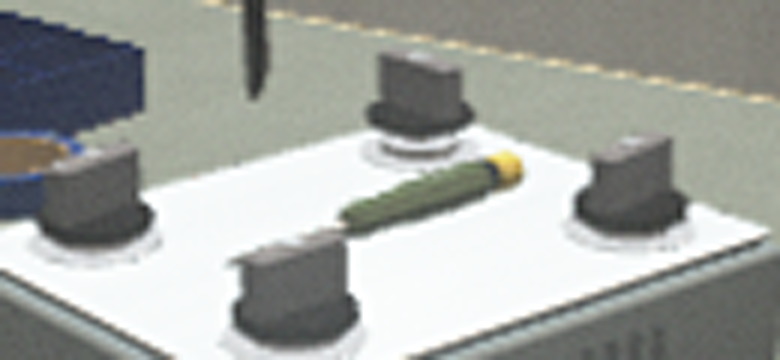

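```bash
cat >> h.py <<'E'
def R(a): # tool x down, jaw axis z at horizontal angle a
    z=np.array([np.cos(a),np.sin(a),0]); x=np.array([0,0,-1.]); return np.column_stack([x,np.cross(z,x),z])
E
python3 - <<'E'
from bench import env
from h import *
t=env.capture("top"); s=env.capture("side")
f=lambda x,y,z: atz(t,320-.45+x/10,130-.45+y/10,z)
print("dot",f(326,228,.1015),"cap",f(302,250,.0785))
a,b=f(345,127,.1015),f(310,330,.1015); print("ends",a,b,np.linalg.norm(a-b)); d=a-b
wa=np.arctan2(d[1],d[0]); print("wing ang",wa)
# triangulate wing top dot/side cap
p=(a+b)/2
print("side crop of cap, wingtop:",[((np.array(proj(s,[p[0],p[1],z]))-[200,155])*6).round() for z in(.0785,.1015)])
print("unit y dir ang", np.arctan2(-.152,.0446-.09))
for j in (wa+np.pi/2,wa-np.pi/2):
  for da in np.arange(0,-1.6,-.37):
    q=env.solve_ik([p[0],p[1],.08],R(j+da)); print(round(j+da,2),None if q is None else np.round(q,2))
E
```

```text
dot [ 0.61958192 -0.16514224  0.1015    ] cap [ 0.61994603 -0.1648487   0.0785    ]
ends [ 0.63801147 -0.16932304  0.1015    ] [ 0.60104725 -0.16151293  0.1015    ] 0.03778029593206266
wing ang -0.20822573734841557
side crop of cap, wingtop: [array([416., 107.]), array([416.,  53.])]
unit y dir ang -1.8610455382345867
1.36 [ 0.68  0.79 -0.83  1.63  0.67  1.02  1.  ]
0.99 [ 0.64  0.76 -0.74  1.64  0.59  0.98  0.69]
0.62 [ 0.59  0.74 -0.64  1.64  0.52  0.94  0.38]
0.25 [ 0.56  0.72 -0.58  1.64  0.47  0.92  0.06]
-0.12 [ 0.52  0.71 -0.51  1.64  0.42  0.9  -0.26]
-1.78 [ 0.31  0.67 -0.14  1.64  0.12  0.84 -1.66]
-2.15 [ 0.24  0.67 -0.03  1.64  0.02  0.83 -1.95]
-2.52 [ 0.19  0.67  0.06  1.64 -0.05  0.83 -2.25]
-2.89 [ 0.13  0.68  0.15  1.64 -0.13  0.83 -2.55]
-3.26 [ 0.07  0.69  0.25  1.64 -0.21  0.84 -2.84]
```

Run:
```python
from bench import env
from h import *
import cv2
wa=-.208; P=np.array([.6197,-.165])
env.move_gripper(.5,40)
env.move_pose([*P,.15],R(wa+np.pi/2))
st=env.read_state();print(st["time_s"],st["tool_pos"],st["tcp_rot"][:,2],st["ft_force"])
env.move_l([*P,.105],velocity=.1)
s=env.capture("side");t=env.capture("top")
st=env.read_state();print(st["time_s"],st["tool_pos"],st["ft_force"])
a=cv2.resize(s["frame"][120:220,210:330],None,fx=5,fy=5,interpolation=cv2.INTER_CUBIC)
cv2.imwrite("pics/s1.png",a[:,:,::-1])
```

```text
2.775 [ 0.61938404 -0.16658319  0.14991777] [ 0.20922224  0.9778676  -0.00100936] [-0.36565277  0.41739891 -0.40660338]
3.475 [ 0.620203   -0.16491776  0.10575261] [ 0.59946458 -0.06961944  0.38475534]
```

View pics/s1.png

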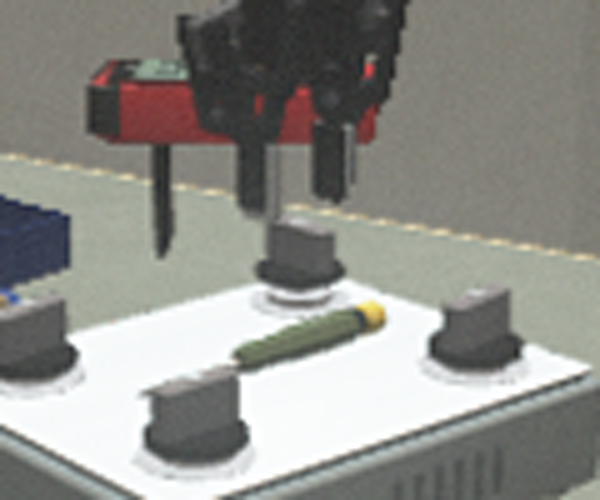

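The fingers, at crop (255,210) and (330,195), straddle the wing at (300,240) and hang just above it. I'll descend, grip and push.

Run:
```python
from bench import env
from h import *
def show(n):
    s=env.read_state();print(n,round(s["time_s"],2),s["tool_pos"].round(4),s["ft_force"].round(1),s["wrist_torque"].round(2),round(s["width"],3))
P=np.array([.6197,-.165])
print(env.move_l([*P,.083],velocity=.06,until_force=8)); show("down")
env.move_gripper(0.,40); show("grip")
print(env.move_l([*P,.064],velocity=.02,until_force=25)); show("push")
env.hold(.2); show("hold")
```

```text
False
down 3.99 [ 0.6195 -0.1649  0.0826] [-0.4 -0.2  0.4] [-0.01  0.01  0.02] 0.505
grip 4.37 [ 0.6198 -0.1656  0.0834] [-1.3 -1.3  3. ] [-0.35  0.19 -0.34] 0.132
True
push 5.04 [ 0.6199 -0.1656  0.0715] [-3.1 -0.7  9.1] [ 0.03  0.66 -0.4 ] 0.128
hold 5.24 [ 0.6199 -0.1656  0.0714] [-3.3 -0.1  8.8] [ 0.04  0.7  -0.34] 0.133
```

Run:
```python
from bench import env
from h import *
def show(n):
    s=env.read_state();z=s["tcp_rot"][:,2];print(n,round(s["time_s"],2),s["tool_pos"].round(4),"ang",round(float(np.arctan2(z[1],z[0])),3),s["ft_force"].round(1),s["wrist_torque"].round(2),round(s["width"],3))
    return s
s=env.read_state(); P=s["tool_pos"][:2]
print(env.move_l([*P,.0700],velocity=.02,until_force=25)); show("push")
a0=-.208+np.pi/2
for d in np.arange(.25,1.51,.25):
    env.move_pose([*P,.0705],R(a0-min(d,1.47))); s=show(d)
    if np.linalg.norm(s["ft_force"])>60 or abs(s["wrist_torque"][2])>3: print("STOP");break
```

```text
False
push 5.49 [ 0.62   -0.1655  0.0714] ang 1.36 [-4.1 -3.  14.6] [-0.42  1.15 -0.36] 0.131
0.25 5.81 [ 0.6199 -0.166   0.0714] ang 1.112 [-2.9 -2.8 10.9] [-0.75  0.76  0.01] 0.13
0.5 6.12 [ 0.6197 -0.1663  0.0713] ang 0.862 [-3.9 -3.5 11. ] [-0.85  0.92  0.02] 0.127
0.75 6.44 [ 0.6195 -0.1665  0.0714] ang 0.612 [-4.2 -4.4 12.2] [-0.96  1.02 -0.03] 0.131
1.0 6.75 [ 0.6192 -0.1667  0.0713] ang 0.362 [-4.6 -4.6 13.3] [-0.96  1.26 -0.03] 0.129
1.25 7.06 [ 0.6189 -0.1668  0.0713] ang 0.112 [-6.2 -5.3 13.3] [-1.    1.43 -0.03] 0.129
1.5 7.35 [ 0.6186 -0.1669  0.0713] ang -0.108 [-7.3 -4.6 13.9] [-0.95  1.59 -0.07] 0.13
```

Run:
```python
from bench import env
from h import *
import cv2
def show(n):
    s=env.read_state();z=s["tcp_rot"][:,2];print(n,round(s["time_s"],2),s["tool_pos"].round(4),"ang",round(float(np.arctan2(z[1],z[0])),3),s["ft_force"].round(1),s["wrist_torque"].round(2),round(s["width"],3))
    return s
P=[.6198,-.1655]; a0=-.208+np.pi/2
for d in (1.50,1.53,1.56):
    env.move_pose([*P,.0705],R(a0-d)); s=show(d)
    if abs(s["wrist_torque"][2])>.4: break
# let it rise into the notch while held, then release
p=s["tool_pos"]
print(env.move_l([*P,.0755],velocity=.03)); show("up")
env.move_gripper(.45); show("open")
env.move_l([*P,.15],velocity=.12)
env.move_l([.56,-.40,.25],velocity=.3); s=show("away")
for n,(r0,r1,c0,c1) in {"top":(110,240,220,380),"side":(155,225,195,335)}.items():
    c=env.capture(n); cv2.imwrite(f"pics/{n}2.png",cv2.resize(c["frame"][r0:r1,c0:c1],None,fx=4.5,fy=4.5,interpolation=cv2.INTER_CUBIC)[:,:,::-1])
```

```text
1.5 7.6 [ 0.6185 -0.1669  0.0713] ang -0.138 [-6.3 -5.1 14.1] [-1.02  1.65 -0.03] 0.13
1.53 7.85 [ 0.6185 -0.1669  0.0713] ang -0.167 [-6.9 -5.4 14.1] [-1.    1.63  0.22] 0.129
1.56 8.1 [ 0.6185 -0.1668  0.0713] ang -0.196 [-7.9 -3.9 14.1] [-1.03  1.64  0.66] 0.128
False
up 8.42 [ 0.6184 -0.1668  0.0754] ang -0.196 [-4.2 -4.7  6.3] [-1.14  1.    0.63] 0.131
open 8.79 [ 0.6199 -0.1648  0.0751] ang -0.196 [-0.8 -0.4  1.7] [-0.01  0.02  0.03] 0.452
away 10.59 [ 0.5606 -0.3976  0.249 ] ang -0.195 [ 0.8  0.3 -0.7] [ 0.04  0.03 -0.  ] 0.455
```

View pics/top2.png

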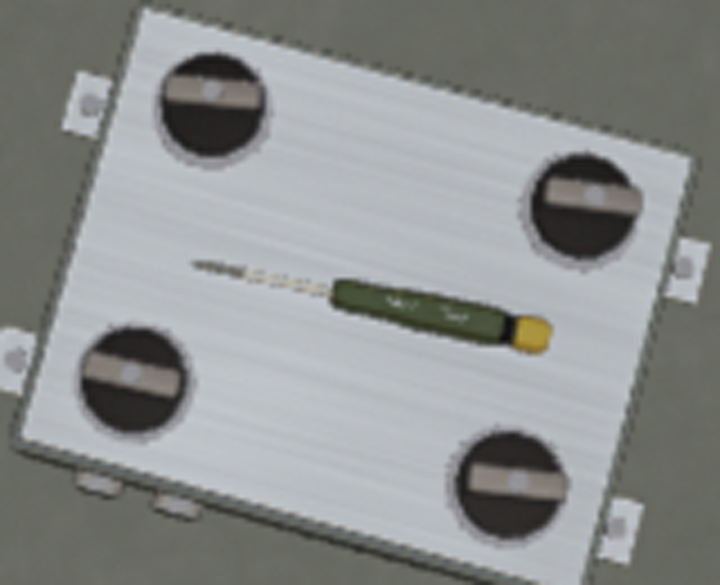

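View pics/side2.png

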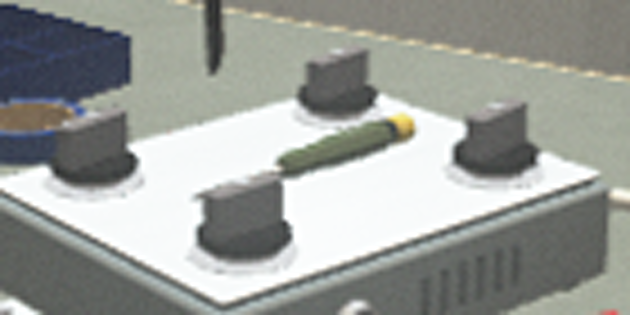

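The fastener now at top-crop (590,200) and side-crop (338,85) has its wing parallel to the others. Its cap sits low, without the neck that showed before, and the screwdriver hasn't moved. I'll hand in.

```bash
python3 -c "
from bench import env
env.close_job()"
```

```text
the job is handed in; nothing more can be done
```

The open fastener (far right corner of the cover, seen from the robot) is locked and sits level with the other three, and I have handed the job in.

- **Push:** I gripped the wing and pushed it in 12 mm to its stop. The steady force on the tool was about 9–15 N.
- **Turn:** I turned it clockwise until the moment about the turning axis rose to 0.66 N m, which showed it was against its stop. The gripper had turned 1.56 rad by then; its stop is at 1.48, the rest being slip or give in the grip.
- **Release:** I eased up about 4 mm, let go and moved away. The job took about 10.6 s of the 32 s allowed.

After I let go, both cameras showed the wing parallel to the others and the cap down at their height. The screwdriver had not moved, and the force on the tool was close to zero. None of the checks failed or disagreed, but I judged the locking only from the pictures and did not test it by trying to turn the wing back.

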